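# Clamp a fish blank for carving

## Robot

A 6-joint arm with a two-finger parallel gripper is mounted at the origin on the work surface. World frame = base frame: x ahead of the robot, y to its left, z up, the work surface at z = 0. Lengths are in mm, angles in rad, forces in N, time in s.
With the tool pointing down it reaches from about 275 to 750 mm from the base axis. Payload 10.2 kg.
Tool frame: the origin (TCP) lies at the very end of the fingers, on their centre line; the grasp point (between the pads) lies 19 mm behind it; z points along the fingers, y is the line along which they close (so a half turn about z gives the same grasp; the last joint's range is limited). The gripper opens to 85 mm and grips with 20 to 120 N. Pads are 22 mm wide; open, the fingers measure 114 mm over their backs; the gripper's body (76 mm by 85 mm) begins 54 mm behind the grasp point. The pads swing forward as they close: fully open they stand 13 mm farther back than shut.
Start: joints at [-0.223, 0.313, 1.498, -0, 1.331, -0.223], TCP at [525.006, -0.013, 231.294] pointing down, gripper open.
Joint ranges: [-2.94, 2.94], [-0.97, 2.17], [0.19, 2.56], [-1.23, 4.37], [0.02, 3.11], [-2.88, 2.88]. Speed limits (rad/s): [2.39, 2.39, 3.01, 3.14, 3.14, 3.14].

## Interface

Orientations are given as a unit quaternion [w, x, y, z].
In Python, from rig import monitor, eyes, job gives the robot as it stands. The module is installed in compiled form; this text tells all that it offers.
- The arm moves only by the tool send_rows, never from a script. Its argument "targets" is one flat list of numbers, 7 for each row, row after row: the turn, a rotation vector about the tool's x, y, z in degrees, then the shift along the tool's x, y, z in units of 60 mm (1.0 is 60 mm), then the opening, from -1 (shut) to 1 (fully open), so that 0 is half open. A call has 1 to 5 rows; each row shifts and turns the commanded pose from where the row before left it, along the tool's axes as they then stand; what a row does not reach is not made up. A row lasts 1/8 s, in which the tool goes at most 62.5 mm and 10.7 degrees, less where a joint would pass 70% of its speed; a pose out of reach is approached as far as the arm can. A call is refused whole if a number of a shift passes 1 or a number of a turn 10.7, either way. A call with a gripper value outside its range is refused whole. The fingers move at their own pace and stop on an object; "newtons" is the grip in N (left out, the last holds). Time passes only in rows, so rows that do not move let the fingers close. It gives the time, the measured TCP pose, the force, the opening and the grip force at its end, in the units of the state.
- monitor.sense(): the state, without advancing time (a new reading comes with each control period).
- eyes.capture(name): name is "scene" or "side" or "wrist"; returns a dict with "img" (420x560x3 uint8, red, green, blue), "K" (3x3 intrinsics, pixels), "R" (3x3) and "t" (3): a world point X has camera coordinates R X + t. Camera axes: x right, y down, z forward; pixel columns grow to the right and rows downward; lengths in mm; the calibration is good to about 2 mm. A picture is of the moment at which its call begins. There is no depth.
- job.finish_job(): hands the job in; it is judged then, once.
The state is a dict: "time_s": time; "joints": joint angles; "dq": joint speeds; "tau": joint torques, N m; "eef_pos": TCP position; "ee_rot": TCP orientation; "force": force on the tool from outside, world axes, zero at the start; "wrist_torque": the same for the moment, N m; "grip_width": opening from 0.0 (shut) to 1.0 (fully open); "grip_force": force on a finger pad.
Only numpy, scipy, OpenCV 4.12 (cv2) and the standard library are available. Lean on these libraries where they do the work, as an engineer would, in place of code of your own. Each camera call takes 0.05 s, during which the arm holds its last target. There are 200 camera calls.

## Task

Take the pale fish blank out of the rack, set it standing on the blue felt mat to change your grip to its snout and tail, and stand it on the bed of the green clamp, centred between the jaws. Then crank the clamp shut by its loose wooden sleeve, holding the sleeve whenever the crank turns, until the fish is squeezed against the fixed jaw and the sprung orange pad is pushed about halfway into its travel, never bottoming it out. Let go and leave everything else on the bench where it is.

Things in the scene. Friction and masses are not known exactly. Their poses are not given: they have to be found in the camera images.
- fish_pale: The pale wooden fish blank to be clamped, standing in one of the rack's three places. 60 mm long (own x, snout -x, tail +x), 34 mm thick (y, flat parallel sides), 48 mm high (z up), 80 g; origin under its middle. Flat end faces: snout at x = -30 mm, 8 to 30 mm up, 22 mm wide; tail at x = +30 mm, 0 to 36 mm up, 16 mm wide. Sides are full from 0 to 42 mm up for x -24 to +10 mm.
- clamp: Green bench clamp, fixed, 74 mm wide (own x), 280 mm long (y -155 to +125 mm). Origin on the bench, z up. Bed top z = 20 mm. Fixed jaw at +y, 42 mm wide, top z = 82 mm; moving jaw comes from -y. Gearbox y -140 to -50 mm, top z = 80 mm, upright crank axle on it at y = -95 mm. The fish goes between the jaws lengthwise along x, its thickness along y.
- fixed_jaw (a point): Middle of the fixed jaw's inner face at bed level (clamp frame x 0, y 100 mm, z 20 mm). The orange pad (40 mm wide, top z = 79 mm) faces it; fully out, the pad's face stands at clamp y = 46 mm + 2.55 mm per rad of crank, so the gap is 45 to 54 mm at the start.
- clamp_place (a point): Point on the clamp's bed between the jaws (clamp frame x 0, y 78 mm, z 20 mm) where the underside of the fish is to stand; orientation that of the clamp.
- crank (a joint): Crank angle in rad, 0 to 17, growing clockwise seen from above, which closes the clamp by 16 mm per turn. At 0 the crank arm points to the clamp's -x; at angle q the sleeve stands at 55 mm * (-cos q, +sin q) from the axle in the clamp's x, y. It starts between 0 and 3.4 rad. It turns against about 0.12 N m of friction and stays where it is left.
- crank_axis (a point): Point on the crank's upright axle, at the mid grip height of the sleeve (138 mm above the bench); orientation that of the clamp.
- sleeve: Upright wooden grip sleeve on the end of the crank arm, 26 mm diameter and 58 mm high, spinning freely on its own pin, 55 mm from the crank axle; origin at the middle of its lower end (103 mm above the bench). The gripper can hold it from above without turning, while the arm swings round under it.
- pad (a joint): How far the sprung orange pad is pushed back into the moving jaw, in m: 0 fully out, 0.012 bottomed out; spring 1.5 N per mm. A yellow guide between pad and jaw shows what is left of the travel.
- mat: Blue felt mat fixed on the bench, 100 mm (own x) by 130 mm (own y), 4 mm thick, the place to set the fish down; origin under its middle, top at z = 4 mm.
- rack: Plywood trough, fixed, 84 mm (own x) by 260 mm (own y); floor 6 mm thick, two long walls 8 mm thick along y, tops 50 mm above the bench, inner faces 68 mm apart; open at the ends. Three fish stand across it at about y = -78, 0, +78 mm; the walls cover snouts and tails, so only their sides can be gripped. Origin under its middle.
- mallet: Carver's mallet lying on the bench, 240 mm long; to be left alone.
- chisel: Chisel lying on the bench, 200 mm long; to be left alone.
- cup: Blue plastic cup, 72 mm wide, 105 mm high; to be left alone.
- sander: Cork sanding block, 100 x 60 x 32 mm; to be left alone.
- skull: White model skull, about 90 mm wide, 107 mm high; to be left alone.
- fish_red: A reddish-brown fish blank of the same shape as the pale one, in the rack; to be left alone.
- fish_dark: A dark brown fish blank of the same shape as the pale one, in the rack; to be left alone.
- sleeve_mid (a point): Point on the sleeve's axis 35 mm above its lower end (138 mm above the bench), a good height to hold it.
There are look-alikes about, which are no part of the job. What is shaped like the fish_pale but purple or yellow is not meant.

How it is judged (in metres and radians):
On the way, in this order (a step that is already met when the one before it is completed fails the run):
1. the pale fish stands on the blue felt mat, let go (contact force between the fingers and fish_pale below 0.05 N and linear speed of fish_pale below 0.02 m/s and horizontal distance between fish_pale and mat below 0.05 m and height (world z) of fish_pale below 0.007 m and angle between fish_pale's own z axis and vertical below 0.1 rad), for 0.2 s.
2. the pale fish stands on the clamp's bed between the open jaws, let go (x of fish_pale in the frame of clamp between -0.012 and 0.012 m and y of fish_pale in the frame of clamp between 0.06 and 0.091 m and z of fish_pale in the frame of clamp between 0.016 and 0.024 m and angle between fish_pale's own z axis and vertical below 0.1 rad and contact force between the fingers and fish_pale below 0.05 N and linear speed of fish_pale below 0.02 m/s and value of joint pad below 0.002 m), for 0.2 s.
At the end, for the whole second after the job is handed in: The pale fish stands upright (within 0.1 rad) on the clamp's bed, within 4 mm in height, its middle within 14 mm of the jaws' middle, square to them (0.08 rad) and against the fixed jaw (within 4 mm); the pad is pushed in by 3 to 9.5 mm of its 12 mm; crank and fish are at rest and let go (x of fish_pale in the frame of clamp between -0.014 and 0.014 m and y of fish_pale in the frame of clamp between 0.079 and 0.087 m and z of fish_pale in the frame of clamp between 0.016 and 0.024 m and angle between fish_pale's own z axis and vertical below 0.1 rad and contact force between the fingers and fish_pale below 0.05 N and linear speed of fish_pale below 0.02 m/s and value of joint pad between 0.003 and 0.0095 m and velocity of joint crank between -0.05 and 0.05 rad/s and angle between the x axis of fish_pale and the x axis of clamp, either way round below 0.08 rad); the robot touches nothing.
It fails at once if the crank turns (over 0.5 rad/s) while its sleeve is not held in the gripper ((velocity of joint crank above 0.5 rad/s or velocity of joint crank below -0.5 rad/s) and not (contact force between the fingers and sleeve above 0.2 N and distance between the grasp point and sleeve_mid below 0.04 m)).
It fails at once if the pad is bottomed out (over 11.5 mm) (value of joint pad above 0.0115 m).
It fails at once if another fish blank or another thing on the bench is moved by more than 25 mm (distance of any of fish_red, fish_dark, mallet, chisel, cup, sander, skull from where it was at the start of the episode above 0.025 m).
It also fails if it takes over 72 s, if anything falls off the work surface, if the arm or the gripper's body presses on something with over 40 N, if the wrist force passes 120 N, or if a joint passes its speed limit or range.

## Working session

There is one attempt and no reset: what is moved stays moved. The work goes in short steps, Python scripts to look and compute and a tool call to move; the robot and the scene stay as the last step left them, time stands still between calls to the robot, and variables do not carry over. Pictures are saved under pics/ and viewed, at most 10 in all, crops included, and the job is handed in when it is done.

Besides the shell and the picture viewer there is one more tool, called after "Call:" as name(argument=value, ...) on one line, values as JSON. send_rows: Moves the arm, as the interface text tells. Its arguments: {"type":"object","properties":{"targets":{"type":"array","items":{"type":"number"}},"newtons":{"type":"number"}},"required":["targets"]}

```bash
mkdir -p pics
python3 - <<'E'
from rig import monitor, eyes, job
import cv2,pickle
print(monitor.sense())
d={}
for n in ["scene","side"]:
    c=eyes.capture(n); d[n]=c
    cv2.imwrite(f"pics/{n}0.png",cv2.cvtColor(c["img"],cv2.COLOR_RGB2BGR)); print(n,c["K"],c["R"],c["t"])
pickle.dump(d,open("c0.pkl","wb"))
E
```

```text
{'time_s': 0.0, 'joints': array([-2.23447973e-01,  3.13427525e-01,  1.49843269e+00, -8.15877223e-06,
        1.33098787e+00, -2.23441455e-01]), 'dq': array([-0.00041652,  0.00136583, -0.0007294 , -0.00139726,  0.00107286,
       -0.00019167]), 'tau': array([-5.78409599e-04, -4.12261176e+01, -2.59742296e+01, -3.58453699e-04,
        4.11797926e-03, -1.23038126e-05]), 'eef_pos': array([5.24746617e+02, 1.81524937e-02, 2.30748228e+02]), 'ee_rot': array([-5.29070433e-04,  7.07108259e-01,  7.07105024e-01, -3.37824047e-04]), 'force': array([ 0.00625554, -0.96879608,  0.46213063]), 'wrist_torque': array([-0.00141086, -0.00897444, -0.05219197]), 'grip_force': 0.0, 'grip_width': 0.9979197102334671}
scene [[429.0601215    0.         278.55008511]
 [  0.         429.0601215  215.17377782]
 [  0.           0.           1.        ]] [[-0.81525647  0.57909694  0.00190071]
 [ 0.45534403  0.64305729 -0.61574275]
 [-0.35779701 -0.50112279 -0.78794496]] [ 487.64246076 -199.86094622 1230.91062214]
side [[530.12305993   0.         279.73061148]
 [  0.         530.12305993 205.70232946]
 [  0.           0.           1.        ]] [[ 0.90809671 -0.41868879 -0.00774972]
 [-0.21502163 -0.45032161 -0.8665888 ]
 [ 0.35934115  0.78861279 -0.49896272]] [-547.23948262  214.29442684 1088.80989449]
```

View pics/scene0.png

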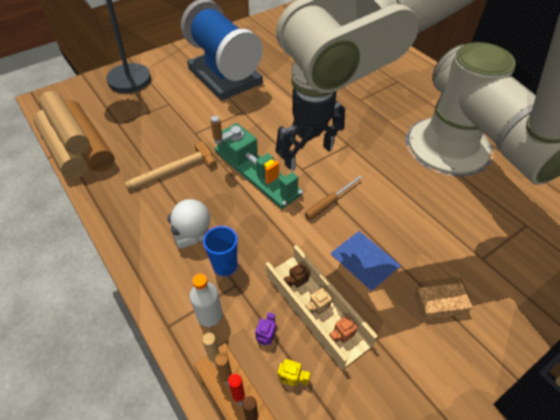

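View pics/side0.png

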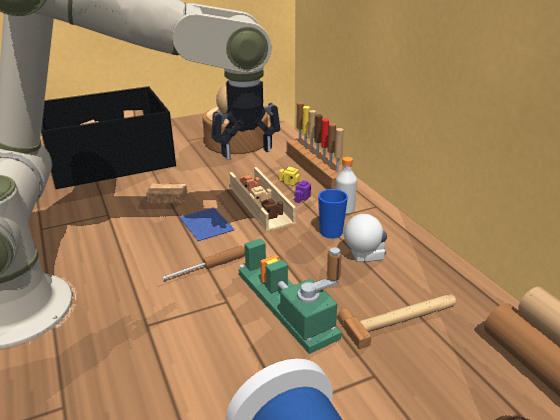

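Candidates in the scene image: dark (298,273), pale (318,299) and red (345,328) are in the rack. Look-alikes are purple (266,330) and yellow (292,374). I choose the middle rack fish at (318,299) and will check it in close crops.

Run:
```python
import pickle,cv2,numpy as np
d=pickle.load(open("c0.pkl","rb"))
def crop(n,x,y,w,h,s):
    im=cv2.cvtColor(d[n]["img"],cv2.COLOR_RGB2BGR)[y:y+h,x:x+w]
    im=cv2.resize(im,None,fx=s,fy=s,interpolation=cv2.INTER_CUBIC)
    for v in range(0,w,10): cv2.line(im,(v*s,0),(v*s,4 if v%50 else 12),(255,255,255),1)
    for v in range(0,h,10): cv2.line(im,(0,v*s),(4 if v%50 else 12,v*s),(255,255,255),1)
    return im
cv2.imwrite("pics/a.png",crop("scene",210,230,200,140,4))
cv2.imwrite("pics/b.png",np.hstack([crop("scene",205,110,100,100,4),crop("side",238,240,100,100,4)]))
```

```text
(no output)
```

View pics/a.png

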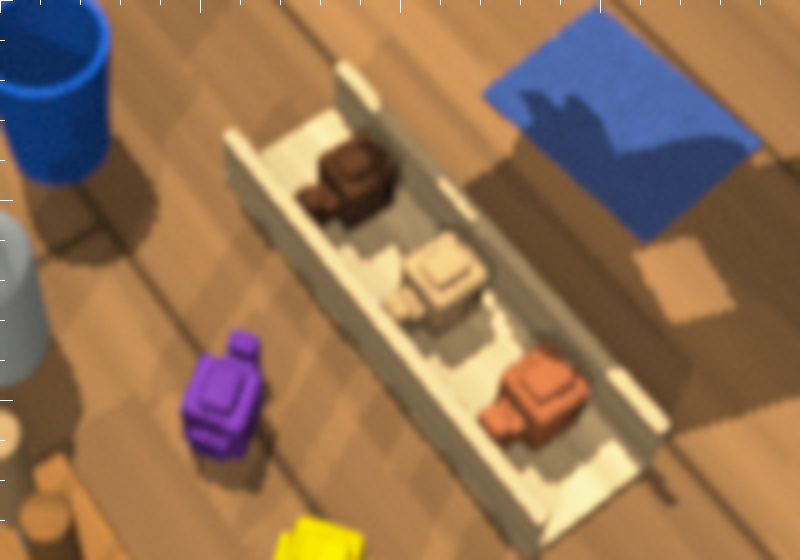

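View pics/b.png

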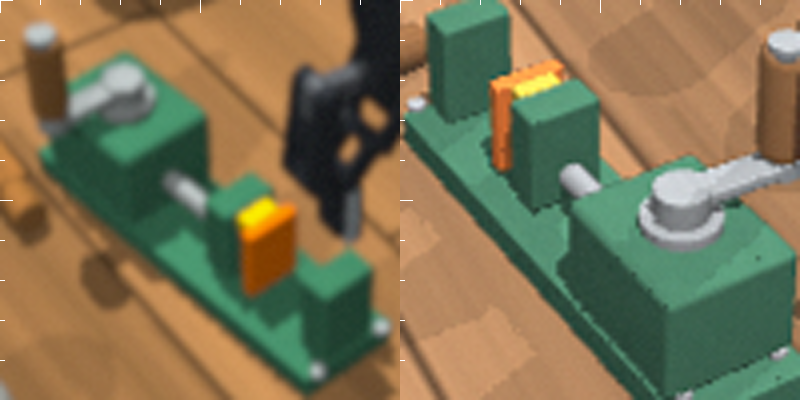

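The crop confirms it: the pale fish is the middle one in the rack at scene (320,297). The mat is at (362,260) and the clamp runs from (205,110) to (305,210), with the sleeve top at scene (215,119) and side (335,250).

```bash
cat > h.py <<'E'
import numpy as np,pickle
from scipy.optimize import least_squares
def proj(c,X):
    p=c["R"]@np.asarray(X,float)+np.ravel(c["t"]); q=c["K"]@p; return q[:2]/q[2]
def ray(c,uv,z):
    d=c["R"].T@np.linalg.inv(c["K"])@np.array([*uv,1.]); o=-c["R"].T@np.ravel(c["t"]); return o+d*(z-o[2])/d[2]
def tri(obs):
    f=lambda X:np.ravel([proj(c,X)-uv for c,uv in obs]); r=least_squares(f,[500,0,50]); return r.x,np.abs(r.fun).max()
def P(pose,l):
    x,y,a=pose[:3]; return np.array([x+np.cos(a)*l[0]-np.sin(a)*l[1],y+np.sin(a)*l[0]+np.cos(a)*l[1],l[2]])
E
python3 - <<'E'
from h import *
d=pickle.load(open("c0.pkl","rb")); S,D=d["scene"],d["side"]
a=lambda x,y:np.array([210+x/4,230+y/4]); b=lambda x,y:np.array([205+x/4,110+y/4]); e=lambda x,y:np.array([238+(x-400)/4,240+y/4])
m=[ray(S,a(*p),4) for p in [(600,8),(760,147),(645,243),(483,96)]]
print("mat",np.round(m,1),np.mean(m,0)); print([np.linalg.norm(m[i]-m[i-1]) for i in range(4)])
r=[ray(S,a(*p),50) for p in [(346,60),(670,427),(530,548),(228,130)]]
print("rack",np.round(r,1),np.mean(r,0)); print([np.linalg.norm(r[i]-r[i-1]) for i in range(4)])
for i in range(2):
  v=(r[1]-r[0]) if i==0 else (r[2]-r[3]); print("long dir",np.degrees(np.arctan2(v[1],v[0])))
print("sleeve top",tri([(S,b(40,35)),(D,e(787,42))]))
print("hub top",tri([(S,b(123,75)),(D,e(680,186))]))
print("pale ray z48: body top centre", ray(S,a(447,270),47), "tail nub",ray(S,a(402,303),36))
G=[(S,b(125,52),(1,-140)),(S,b(208,115),(1,-50)),(S,b(125,165),(-1,-50)),(S,b(50,105),(-1,-140))]
print("gearbox S",[np.round(ray(S,g[1],80),1) for g in G]); 
print("gearbox D",[np.round(ray(D,e(*p),80),1) for p in [(570,207),(667,280),(795,250),(695,157)]])
print("fj S",[np.round(ray(S,b(*p),82),1) for p in [(298,280),(325,298),(372,265),(345,250)]])
print("fj D",[np.round(ray(D,e(*p),82),1) for p in [(427,12),(455,28),(510,10)]])
E
```

```text
mat [[415.9  83.4   4. ]
 [407.2 209.    4. ]
 [502.6 216.1   4. ]
 [514.   91.2   4. ]] [459.93112744 149.90162655   4.        ]
[np.float64(98.37491216275787), np.float64(125.85849064281312), np.float64(95.65864617385473), np.float64(125.43815668539486)]
rack [[583.8  48.9  50. ]
 [584.1 309.6  50. ]
 [677.1 314.7  50. ]
 [663.4  48.4  50. ]] [627.1140892  180.41639419  50.        ]
[np.float64(79.57431349728246), np.float64(260.74676590852744), np.float64(93.13024144872193), np.float64(266.6617412997727)]
long dir 89.92536089841023
long dir 87.04328697291271
sleeve top (array([ 575.25188826, -302.23414981,  166.58841741]), np.float64(0.5008447162256005))
hub top (array([ 519.32327915, -305.95306733,  104.74343554]), np.float64(0.5396349303875922))
pale ray z48: body top centre [618.10030741 181.26696123  47.        ] tail nub [644.49197537 178.59992881  36.        ]
gearbox S [array([ 490.8, -350.2,   80. ]), array([ 479.7, -265. ,   80. ]), array([ 549.3, -256.3,   80. ]), array([ 559.6, -333.4,   80. ])]
gearbox D [array([ 480.1, -270.7,   80. ]), array([ 498.2, -336.5,   80. ]), array([ 561.1, -343.3,   80. ]), array([ 551.7, -262.1,   80. ])]
fj S [array([ 517.8, -109.4,   82. ]), array([513.1, -88.2,  82. ]), array([473.9, -93.5,  82. ]), array([ 479.9, -113.1,   82. ])]
fj D [array([478.4, -89.9,  82. ]), array([ 486.3, -110.6,   82. ]), array([ 519.8, -107.4,   82. ])]
```

Call:
send_rows(targets=[0,0,0,0.6,0.3,0,0.3,0,0,0,0.6,0.3,0,0.3,0,0,0,0.6,0.3,0,0.3,0,0,0,0.6,0.3,0,0.3,0,0,0,0.6,0.3,0,0.3])

```text
time_s: 0.72
eef_pos: [615.3, 181.2, 230.8]
ee_rot: [-0.0, 0.707, 0.707, -0.0]
force: [-0.2, -0.7, -0.0]
grip_width: 0.649
grip_force: 0.0
```

Call:
send_rows(targets=[0,0,10,0,0,0,0.3,0,0,10,0,0,0,0.3,0,0,10,0,0,0,0.3,0,0,10,0,0,0,0.3,0,0,10,0,0,0,0.3])

```text
time_s: 1.35
eef_pos: [614.9, 180.0, 230.8]
ee_rot: [-0.0, 0.941, 0.339, -0.0]
force: [-0.3, -0.7, -0.6]
grip_width: 0.651
grip_force: 0.0
```

Call:
send_rows(targets=[0,0,10,0,0,0,0.3,0,0,10,0,0,0,0.3,0,0,10,0,0,0,0.3,0,0,10,0,0,0,0.3,0,0,0,0,0,0,0.3])

```text
time_s: 1.98
eef_pos: [614.9, 180.0, 230.9]
ee_rot: [0.0, 1.0, 0.001, -0.0]
force: [-0.4, -0.0, 0.2]
grip_width: 0.654
grip_force: 0.0
```

Run:
```python
from rig import monitor, eyes
import cv2,pickle
s=monitor.sense(); print(s["time_s"],s["eef_pos"],s["ee_rot"],s["grip_width"],s["joints"])
d={n:eyes.capture(n) for n in ["wrist","scene","side"]}
pickle.dump(d,open("c1.pkl","wb")); print(d["wrist"]["R"],d["wrist"]["t"])
cv2.imwrite("pics/w1.png",cv2.cvtColor(d["wrist"]["img"],cv2.COLOR_RGB2BGR))
```

```text
1.975 [614.877997   179.99926277 230.88263999] [ 2.24132926e-05  9.99999603e-01  7.88525825e-04 -4.15348658e-04] 0.653945999439164 [1.02229780e-01 5.77301311e-01 1.10474261e+00 3.97685631e-05
 1.46037970e+00 1.67144466e+00]
[[ 1.27259274e-03 -9.99999014e-01  5.94459434e-04]
 [-9.53586625e-01 -1.03452657e-03  3.01117050e-01]
 [-3.01116137e-01 -9.50067937e-04 -9.53587001e-01]] [179.28319215 546.65026705 564.62076051]
```

View pics/w1.png

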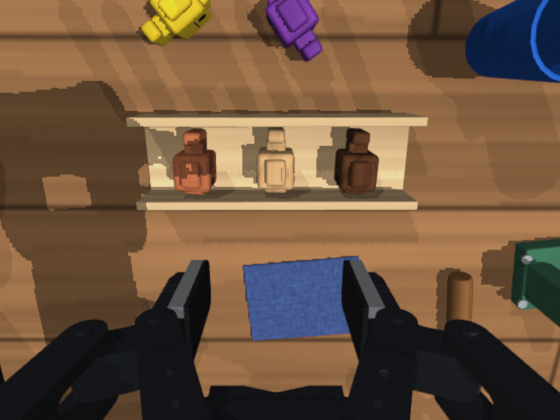

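The wrist view shows the pale fish body at about (276,172) with its tail at (277,137), and the rack is almost square to the image. The mat corners are at about (243,266), (357,257), (256,339) and hidden.

Run:
```python
from h import *
W=pickle.load(open("c1.pkl","rb"))["wrist"]
for n,uv,z in [("far wall L",(128,118),50),("far wall R",(427,118),50),("near L",(139,207),50),("near R",(417,208),50),
 ("fish body L",(258,170),48),("fish body R",(295,170),48),("fish back L",(265,152),54),("back R",(286,152),54),("tail tip",(277,128),42),("snout edge",(276,190),48),("mat1",(243,266),4),("mat2",(357,257),4),("mat3",(256,340),4)]:
    print(n,np.round(ray(W,uv,z),1))
```

```text
far wall L [666.4 307.1  50. ]
far wall R [666.7  50.1  50. ]
near L [586.  306.5  50. ]
near R [585.3  49.2  50. ]
fish body L [620.5 196.1  48. ]
fish body R [620.6 162.7  48. ]
fish back L [637.8 189.5  54. ]
back R [637.9 171.2  54. ]
tail tip [657.2 179.   42. ]
snout edge [601.9 179.8  48. ]
mat1 [502.1 216.4   4. ]
mat2 [513.3  90.2   4. ]
mat3 [404.4 203.4   4. ]
```

Call:
send_rows(targets=[0,0,0,0.07,0,0.8,0.3,0,0,0,0,0,0.8,0.3,0,0,0,0,0,0.8,0.3,0,0,0,0,0,0.8,0.3,0,0,0,0,0,0.45,0.3])

```text
time_s: 2.75
eef_pos: [618.1, 179.9, 9.6]
ee_rot: [0.0, 1.0, 0.001, -0.002]
force: [1.0, 0.2, -0.1]
grip_width: 0.65
grip_force: 0.0
```

Call:
send_rows(targets=[0,0,0,0,0,0,-0.4,0,0,0,0,0,0,-0.4,0,0,0,0,0,0,-0.4,0,0,0,0,0,0,-0.4,0,0,0,0,0,0,-0.4], newtons=30)

```text
time_s: 3.38
eef_pos: [619.3, 180.0, 12.7]
ee_rot: [-0.0, 1.0, 0.0, 0.0]
force: [0.7, -0.5, -1.1]
grip_width: 0.393
grip_force: 34.0
```

Call:
send_rows(targets=[0,0,0,0,0,-0.6,-0.4,0,0,0,0,0,-0.8,-0.4,0,0,0,-0.4,0.08,0,-0.4,0,0,0,-0.6,0.11,0,-0.4,0,0,0,-0.6,0.11,0,-0.4])

```text
time_s: 4.0
eef_pos: [522.1, 161.8, 96.4]
ee_rot: [-0.0, 1.0, 0.0, 0.0]
force: [-0.0, 0.1, -0.9]
grip_width: 0.394
grip_force: 34.2
```

Call:
send_rows(targets=[0,0,0,-0.6,0.11,0,-0.4,0,0,0,-0.59,0.12,0,-0.4,0,0,0,0,0,0.6,-0.4,0,0,0,0,0,0.5,-0.4,0,0,0,0,0,0.2,-0.4])

```text
time_s: 4.62
eef_pos: [451.3, 148.1, 17.3]
ee_rot: [0.0, 1.0, 0.0, -0.001]
force: [0.1, -1.2, -1.0]
grip_width: 0.393
grip_force: 34.2
```

Call:
send_rows(targets=[0,0,0,0,0,0,-0.4,0,0,0,0,0,0,-0.4])

```text
time_s: 4.88
eef_pos: [452.5, 148.3, 19.3]
ee_rot: [-0.0, 1.0, 0.0, 0.001]
force: [0.0, 0.7, -0.2]
grip_width: 0.394
grip_force: 34.2
```

Call:
send_rows(targets=[0,0,0,0,0,0.1,-0.4,0,0,0,0,0,0.04,-0.4,0,0,0,0,0,0,-0.4,0,0,0,0,0,0,-0.4])

```text
time_s: 5.38
eef_pos: [451.8, 148.2, 9.9]
ee_rot: [-0.0, 1.0, -0.0, 0.0]
force: [-0.3, -1.0, -0.6]
grip_width: 0.395
grip_force: 34.3
```

Call:
send_rows(targets=[0,0,0,0,0,0,0.2,0,0,0,0,0,0,0.2,0,0,0,0,0,0,0.2,0,0,0,0,0,0,0.2,0,0,0,0,0,0,0.2])

```text
time_s: 6.0
eef_pos: [451.8, 148.2, 9.9]
ee_rot: [0.0, 1.0, -0.0, -0.0]
force: [-0.8, 0.4, 0.8]
grip_width: 0.599
grip_force: 0.0
```

Call:
send_rows(targets=[0,0,0,0,0,-0.3,0.2,0,0,0,0,0,-0.7,0.2,0,0,0,0,0,-0.7,1,0,0,0,0,0,0,1,0,0,0,0,0,0,1])

```text
time_s: 6.62
eef_pos: [451.3, 148.1, 111.2]
ee_rot: [0.0, 1.0, -0.0, -0.001]
force: [0.0, -0.2, -1.0]
grip_width: 0.998
grip_force: 0.0
```

Run:
```python
from rig import monitor, eyes
import cv2,pickle,numpy as np
s=monitor.sense(); print(s["time_s"],s["eef_pos"],s["grip_width"])
d={n:eyes.capture(n) for n in ["wrist","scene","side"]}
pickle.dump(d,open("c2.pkl","wb"))
w=cv2.cvtColor(d["wrist"]["img"],cv2.COLOR_RGB2BGR); s=cv2.cvtColor(d["scene"]["img"],cv2.COLOR_RGB2BGR)
s=cv2.resize(s[210:315,310:450],None,fx=4,fy=4)[:, :240*4]
cv2.imwrite("pics/w2.png",w)
```

```text
6.625 [451.32772603 148.11908641 111.15715006] 0.9981047053079206
```

View pics/w2.png

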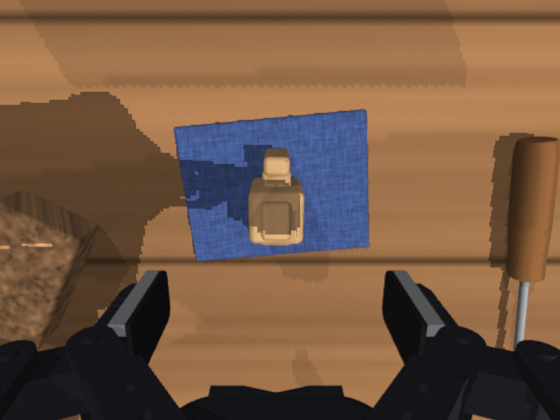

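The fish stands upright on the mat, with its tail end at (277,150), snout-side top edge at (276,243) and body sides at x = 249 and 304.

Run:
```python
from h import *
W=pickle.load(open("c2.pkl","rb"))["wrist"]
for n,uv,z in [("tail tip",(277,150),40),("snoutside body edge",(276,244),46),("L",(249,205),46),("R",(304,205),46),("m",(175,128),4),("m",(366,110),4),("m",(197,261),4),("m",(369,247),4)]: print(n,np.round(ray(W,uv,z),1))
```

```text
tail tip [493.1 147.6  40. ]
snoutside body edge [436.2 148.2  46. ]
L [461.3 164.2  46. ]
R [461.3 131.6  46. ]
m [502.  215.7   4. ]
m [513.7  88.8   4. ]
m [403.9 207.3   4. ]
m [415.3  79.3   4. ]
```

Run:
```python
from h import *
W=pickle.load(open("c2.pkl","rb"))["wrist"]
for dz in (0,6,13):
  for dx in (-11,11): print(dz,dx,np.round(proj(W,(451.3+dx,148.1+42.5,111.2+dz))),np.round(proj(W,(451.3+dx,148.1+55,111.2+dz))))
W=pickle.load(open("c1.pkl","rb"))["wrist"]
for dz in (0,4,8,13):
  for dx in (-11,11): print(dz,dx,np.round(proj(W,(614.9+dx,180+27.8,230.9+dz))))
```

```text
0 -11 [180. 295.] [152. 295.]
0 11 [176. 250.] [147. 250.]
6 -11 [177. 303.] [147. 303.]
6 11 [172. 256.] [142. 256.]
13 -11 [172. 312.] [142. 312.]
13 11 [167. 264.] [135. 264.]
0 -11 [213. 295.]
0 11 [211. 249.]
4 -11 [212. 300.]
4 11 [209. 253.]
8 -11 [210. 305.]
8 11 [207. 258.]
13 -11 [208. 312.]
13 11 [205. 263.]
```

Call:
send_rows(targets=[0,0,-10,0,0,0,1,0,0,-10,0,0,0,1,0,0,-10,0,0,0,1,0,0,-10,0,0,0,1,0,0,-10,0,0,0,1])

```text
time_s: 7.4
eef_pos: [451.4, 148.1, 111.0]
ee_rot: [-0.0, 0.905, 0.425, -0.001]
force: [0.1, -0.3, 0.0]
grip_width: 0.998
grip_force: 0.0
```

Call:
send_rows(targets=[0,0,-10,0,0,0,1,0,0,-10,0,0,0,1,0,0,-10,0,0,0,1,0,0,-10,0,0,0,1,0,0,0,0,0.16,0.5,1])

```text
time_s: 8.02
eef_pos: [462.2, 148.3, 82.2]
ee_rot: [0.001, 0.706, 0.708, 0.001]
force: [0.9, 0.4, 0.6]
grip_width: 1.002
grip_force: 0.0
```

Call:
send_rows(targets=[0,0,0,0,0,0.6,1,0,0,0,0,0,0.4,1,0,0,0,0,0,0.2,1,0,0,0,0,0,0.12,1,0,0,0,0,0,0,1])

```text
time_s: 8.65
eef_pos: [461.5, 148.2, 2.8]
ee_rot: [0.0, 0.707, 0.707, 0.0]
force: [0.2, 0.5, 0.2]
grip_width: 0.999
grip_force: 0.0
```

Call:
send_rows(targets=[0,0,0,0,0,0,0.1,0,0,0,0,0,0,0.1,0,0,0,0,0,0,0.1,0,0,0,0,0,0,0.1,0,0,0,0,0,0,0.1], newtons=40)

```text
time_s: 9.28
eef_pos: [461.8, 148.2, 3.5]
ee_rot: [0.0, 0.707, 0.707, 0.0]
force: [-1.8, -0.2, 6.5]
grip_width: 0.695
grip_force: 43.9
```

Call:
send_rows(targets=[0,0,0,0,0,-0.2,0.1,0,0,0,0,0,-0.8,0.1,0,0,0,0,0,-0.8,0.1,0,0,0,0,0,-0.6,0.1,0,0,0,0,0,0,0.1])

```text
time_s: 9.9
eef_pos: [462.5, 148.3, 149.7]
ee_rot: [0.002, 0.707, 0.707, 0.002]
force: [-0.6, -0.2, -1.6]
grip_width: 0.696
grip_force: 44.1
```

Run:
```python
from rig import monitor, eyes
import cv2,pickle,numpy as np
s=monitor.sense(); print(s["time_s"],s["eef_pos"],s["grip_width"],s["force"])
d={n:eyes.capture(n) for n in ["wrist","scene","side"]}
pickle.dump(d,open("c3.pkl","wb"))
g=lambda n:cv2.cvtColor(d[n]["img"],cv2.COLOR_RGB2BGR)
cv2.imwrite("pics/c3.png",np.hstack([cv2.resize(g("wrist")[120:420,130:430],(400,400)),cv2.resize(g("side")[100:240,130:270],(400,400))]))
```

```text
9.9 [462.54527914 148.33304342 149.67733402] 0.6956539482067657 [-0.58881033 -0.2415048  -1.62976781]
```

View pics/c3.png

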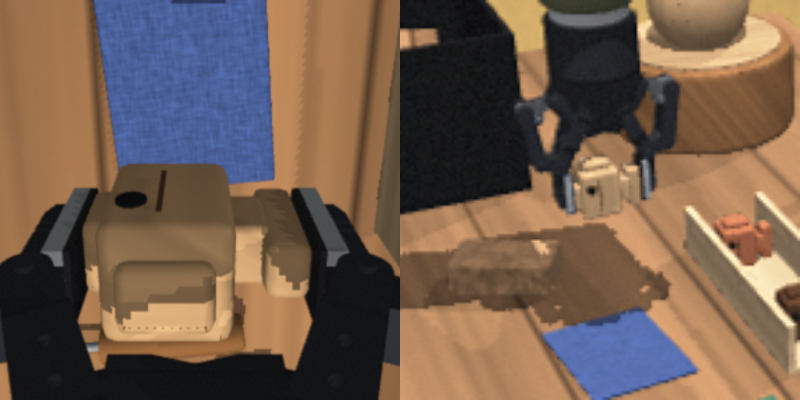

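The fish is held upright by its snout and tail. Next I'll fit the clamp pose using both views.

Run:
```python
from h import *
import cv2
d=pickle.load(open("c0.pkl","rb")); S,D=d["scene"],d["side"]
b=lambda x,y:np.array([205+x/4,110+y/4]); e=lambda x,y:np.array([238+(x-400)/4,240+y/4])
O=[]
# (cam,uv,fn(params)->local)
for c,uv,sx,y in [(S,b(125,52),-1,-140),(S,b(208,115),-1,-50),(S,b(125,165),1,-50),(S,b(50,105),1,-140),(D,e(570,207),-1,-50),(D,e(667,280),-1,-140),(D,e(795,250),1,-140),(D,e(695,157),1,-50)]:
    O.append((c,uv,lambda p,sx=sx,y=y:(sx*p[3],y,80)))
for c,uv,sx,i in [(S,b(298,280),1,0),(S,b(325,298),1,1),(S,b(372,265),-1,1),(S,b(345,250),-1,0),(D,e(427,12),-1,1),(D,e(455,28),-1,0),(D,e(510,10),1,0)]:
    O.append((c,uv,lambda p,sx=sx,i=i:(sx*21,100+i*p[5],82)))
for c,uv in [(S,b(123,75)),(D,e(680,186))]: O.append((c,uv,lambda p:(0,-95,p[4])))
f=lambda p:np.ravel([proj(c,P(p,l(p)))-uv for c,uv,l in O])
r=least_squares(f,[515,-210,0.1,34,105,20],loss="soft_l1")
print(r.x,np.round(f(r.x).reshape(-1,2),1).tolist()); p=r.x
print("place",P(p,(0,78,20)),"axis",P(p,(0,-95,138)),"yaw deg",np.degrees(p[2]))
np.save("clamp.npy",p)
# sleeve angle
def fs(q): 
    X=P(p,(-55*np.cos(q[0]),-95+55*np.sin(q[0]),161)); return np.ravel([proj(S,X)-b(40,35),proj(D,X)-e(787,42)])
q=least_squares(fs,[3.1]); print("q",q.x,q.fun)
```

```text
[ 5.10121626e+02 -2.09957086e+02  1.08485183e-01  3.49332773e+01
  1.04178537e+02  2.11922506e+01] [[-0.5, -0.6], [-0.0, 0.5], [-0.2, 0.3], [-2.4, -2.4], [-1.3, -2.3], [0.4, 6.8], [0.1, 0.8], [-2.1, -1.6], [-0.5, 0.7], [-1.4, 1.1], [-0.3, 0.8], [0.5, -0.2], [-0.7, 0.7], [-3.0, 1.4], [0.3, 0.2], [-0.6, 0.7], [-0.3, -0.4]]
place [ 501.67636977 -132.41562865   20.        ] axis [ 520.40751459 -304.39860517  138.        ] yaw deg 6.215743098044011
q [3.19473758] [-0.08075189  2.03597051 -0.71614622  2.25914653]
```

Call:
send_rows(targets=[0,0,0,-0.9,0.12,0,0.1,0,0,0,-0.9,0.12,0,0.1,0,0,0,-0.9,0.12,0,0.1,0,0,0,-0.9,0.12,0,0.1,0,0,0,-0.9,0.12,0,0.1])

```text
time_s: 10.68
eef_pos: [496.8, -123.4, 145.4]
ee_rot: [-0.001, 0.707, 0.707, -0.0]
force: [-0.1, -0.2, -1.7]
grip_width: 0.697
grip_force: 44.0
```

Call:
send_rows(targets=[0,0,0,-0.14,0.08,0,0.1,0,0,-6.2,0,0,0,0.1,0,0,0,0,0,0.5,0.1,0,0,0,0,0,0,0.1,0,0,0,0,0,0,0.1])

```text
time_s: 11.3
eef_pos: [502.4, -129.8, 117.2]
ee_rot: [-0.0, 0.668, 0.744, 0.0]
force: [1.4, 0.4, -0.9]
grip_width: 0.697
grip_force: 43.9
```

Run:
```python
from h import *
from rig import monitor, eyes
import cv2
s=monitor.sense(); print(s["time_s"],s["eef_pos"],s["ee_rot"])
d={n:eyes.capture(n) for n in ["wrist","scene","side"]}
pickle.dump(d,open("c4.pkl","wb")); p=np.load("clamp.npy")
def crop(n,x,y,w,h,k):
    im=cv2.cvtColor(d[n]["img"],cv2.COLOR_RGB2BGR); im=cv2.resize(im[y:y+h,x:x+w],None,fx=k,fy=k,interpolation=cv2.INTER_CUBIC)
    for L in [[(-37,-155,0),(37,-155,0),(37,125,0),(-37,125,0),(-37,-155,0)],[(-21,100,20),(-21,100,82),(21,100,82),(21,100,20),(-21,100,20)],[(-20,54.1,79),(20,54.1,79)],[(0,-95,104),(-55*np.cos(3.19),-95+55*np.sin(3.19),104)]]:
        q=[((proj(d[n],P(p,l))-[x,y]+.5)*k).astype(int) for l in L]
        for a,b in zip(q,q[1:]): cv2.line(im,tuple(map(int,a)),tuple(map(int,b)),(255,0,255),1)
    return im
cv2.imwrite("pics/c4.png",np.hstack([crop("scene",205,100,130,130,3),crop("side",230,230,130,130,3)]))
cv2.imwrite("pics/w4.png",crop("wrist",0,0,560,420,1))
```

```text
11.3 [ 502.41568887 -129.81043243  117.15594856] [-2.58585116e-06  6.67651248e-01  7.44474183e-01  4.62994980e-05]
```

View pics/c4.png

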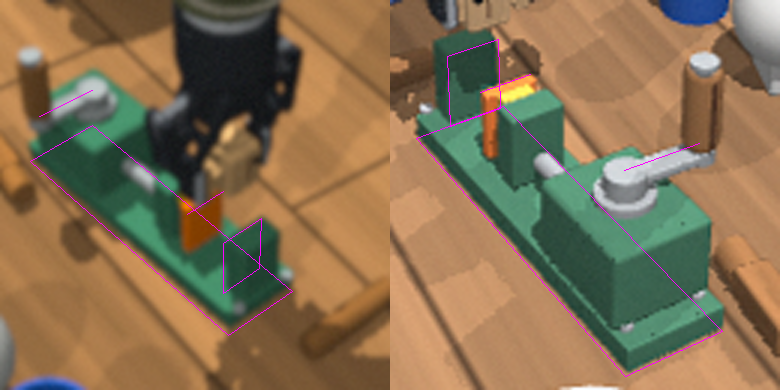

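The overlay lines up with the clamp in both views, and the fish is held above the gap between the pad and the fixed jaw. Next I lower it.

Call:
send_rows(targets=[0,0,0,-0.045,0,0,0.1,0,0,0,0,0,0.4,0.1,0,0,0,0,0,0.5,0.1,0,0,0,0,0,0.5,0.1,0,0,0,0,0,0.12,0.1])

```text
time_s: 12.08
eef_pos: [501.8, -132.7, 24.4]
ee_rot: [-0.001, 0.668, 0.744, -0.0]
force: [0.2, 0.7, 0.3]
grip_width: 0.7
grip_force: 43.9
```

Call:
send_rows(targets=[0,0,0,0,0,0,0.1,0,0,0,0,0,0,0.1,0,0,0,0,0,0,0.1])

```text
time_s: 12.45
eef_pos: [502.9, -133.1, 26.4]
ee_rot: [0.001, 0.668, 0.744, 0.0]
force: [-0.1, -0.3, -0.5]
grip_width: 0.692
grip_force: 43.9
```

Call:
send_rows(targets=[0,0,0,0,0,0.06,0.1,0,0,0,0,0,0.03,0.1,0,0,0,0,0,0,0.1,0,0,0,0,0,0,0.1])

```text
time_s: 12.95
eef_pos: [502.5, -132.9, 20.1]
ee_rot: [-0.0, 0.668, 0.744, -0.0]
force: [0.2, -0.4, -1.3]
grip_width: 0.692
grip_force: 43.9
```

Run:
```python
from h import *
from rig import monitor, eyes
import cv2
s=monitor.sense(); print(s["time_s"],s["eef_pos"],s["force"])
d={n:eyes.capture(n) for n in ["scene","side"]}; p=np.load("clamp.npy")
def crop(n,x,y,w,h,k): return cv2.resize(cv2.cvtColor(d[n]["img"],cv2.COLOR_RGB2BGR)[y:y+h,x:x+w],None,fx=k,fy=k,interpolation=cv2.INTER_CUBIC)
cv2.imwrite("pics/c5.png",np.hstack([crop("scene",240,130,80,80,5),crop("side",230,220,80,80,5)]))
```

```text
12.95 [ 502.4985451  -132.90379874   20.07911676] [ 0.22153361 -0.43343575 -1.27472374]
```

View pics/c5.png

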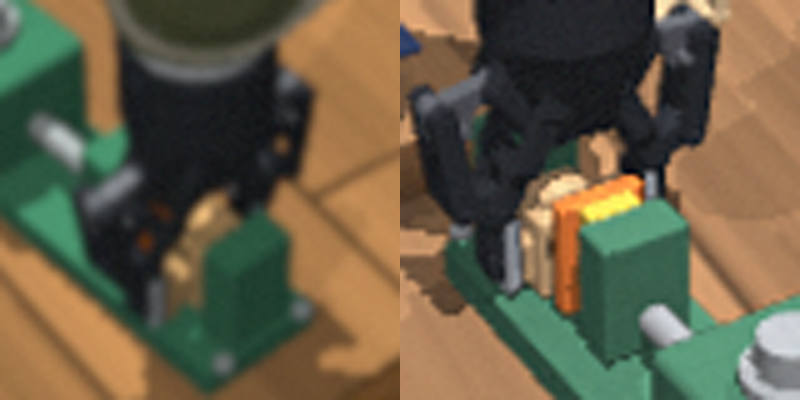

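The fish is between the jaws at scene (280,182). I'll lower it a touch, let go and rise.

Call:
send_rows(targets=[0,0,0,0,0,0.02,0.1,0,0,0,0,0,0,0.1,0,0,0,0,0,0,0.1])

```text
time_s: 13.42
eef_pos: [502.6, -133.0, 19.5]
ee_rot: [0.0, 0.668, 0.744, 0.0]
force: [-3.4, 0.7, 6.9]
grip_width: 0.691
grip_force: 44.6
```

Call:
send_rows(targets=[0,0,0,0,0,0,1,0,0,0,0,0,0,1,0,0,0,0,0,0,1,0,0,0,0,0,0,1,0,0,0,0,0,0,1])

```text
time_s: 14.05
eef_pos: [502.5, -132.9, 18.9]
ee_rot: [-0.0, 0.668, 0.744, -0.0]
force: [-0.1, 0.1, 0.4]
grip_width: 1.0
grip_force: 0.0
```

Call:
send_rows(targets=[0,0,0,0,0,-0.3,1,0,0,0,0,0,-0.9,1,0,0,0,0,0,-0.9,1,0,0,0,0,0,-0.9,1,0,0,0,0,0,0,1])

```text
time_s: 14.68
eef_pos: [503.9, -133.6, 202.8]
ee_rot: [0.004, 0.668, 0.744, 0.001]
force: [0.8, -1.0, -0.5]
grip_width: 0.999
grip_force: 0.0
```

Run:
```python
from h import *
from rig import monitor, eyes
import cv2
s=monitor.sense(); print(s["time_s"],s["eef_pos"],s["force"])
d={n:eyes.capture(n) for n in ["scene","side"]}; p=np.load("clamp.npy")
pickle.dump(d,open("c6.pkl","wb"))
def crop(n,x,y,w,h,k): return cv2.resize(cv2.cvtColor(d[n]["img"],cv2.COLOR_RGB2BGR)[y:y+h,x:x+w],None,fx=k,fy=k,interpolation=cv2.INTER_CUBIC)
cv2.imwrite("pics/c6.png",np.hstack([crop("scene",205,110,100,100,4),crop("side",238,230,100,100,4)]))
```

```text
14.675 [ 503.93543083 -133.5656474   202.76128443] [ 0.76096133 -1.00568106 -0.51998393]
```

View pics/c6.png

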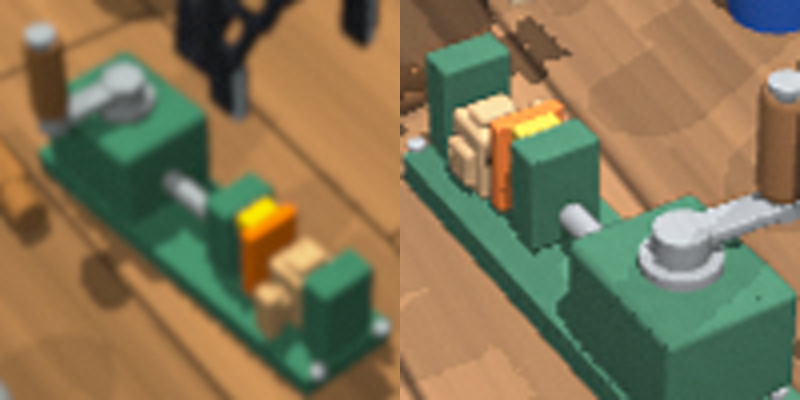

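The fish stands upright and let go between the jaws, at scene crop (290,280) and side crop (480,145). Now over to the sleeve.

Call:
send_rows(targets=[0,0,0,-0.585,0.18,0,1,0,0,0,-0.585,0.18,0,1,0,0,0,-0.585,0.18,0,1,0,0,0,-0.585,0.18,0,1,0,0,0,-0.585,0.18,0,1])

```text
time_s: 15.4
eef_pos: [575.0, -302.3, 196.6]
ee_rot: [-0.002, 0.668, 0.744, -0.0]
force: [0.7, 0.5, -0.3]
grip_width: 1.001
grip_force: 0.0
```

Call:
send_rows(targets=[0,0,0,0,0,0,1,0,0,0,0,0,0,1])

```text
time_s: 15.65
eef_pos: [574.7, -300.8, 197.4]
ee_rot: [-0.001, 0.668, 0.744, -0.0]
force: [0.5, -0.5, 0.9]
grip_width: 0.998
grip_force: 0.0
```

Run:
```python
from h import *
from rig import monitor, eyes
import cv2
s=monitor.sense(); print(s["time_s"],s["eef_pos"],s["ee_rot"])
d={n:eyes.capture(n) for n in ["wrist","scene","side"]}; pickle.dump(d,open("c7.pkl","wb"))
W=d["wrist"]; X=np.array([575.3,-301.7,161]); uv=proj(W,X); print("expect top px",uv, proj(W,X+[13,0,0]),proj(W,X-[13,0,0]))
u,v=map(int,uv); im=W["img"]
for n in range(v-40,v+41,8): print(n,[tuple(int(t) for t in im[n,m]) for m in range(u-64,u+65,8)] if 0<=n<420 else '')
```

```text
15.65 [ 574.72226257 -300.77221943  197.40705899] [-1.38209706e-03  6.67751067e-01  7.44383370e-01 -3.50675241e-06]
expect top px [278.10366371 243.16463316] [302.49322772 245.63029496] [253.61617615 240.68907177]
203 [(123, 125, 127), (181, 183, 185), (180, 182, 184), (163, 166, 167), (163, 165, 167), (160, 163, 164), (59, 39, 23), (61, 41, 24), (63, 42, 23), (61, 40, 23), (161, 109, 62), (162, 109, 63), (129, 91, 59), (138, 99, 66), (143, 101, 67), (141, 101, 67), (139, 100, 67)]
211 [(139, 142, 144), (166, 170, 172), (166, 170, 171), (167, 170, 171), (168, 171, 172), (170, 173, 174), (58, 39, 21), (62, 41, 24), (64, 43, 26), (62, 41, 24), (94, 64, 36), (159, 107, 62), (139, 100, 67), (139, 100, 66), (141, 101, 67), (141, 101, 67), (139, 100, 68)]
219 [(171, 174, 176), (63, 119, 89), (62, 118, 90), (68, 120, 93), (62, 103, 81), (68, 79, 74), (61, 42, 23), (66, 45, 27), (64, 43, 25), (62, 43, 24), (71, 47, 28), (147, 98, 56), (80, 57, 38), (84, 61, 40), (129, 92, 60), (138, 99, 66), (142, 101, 67)]
227 [(64, 119, 90), (64, 118, 90), (65, 119, 92), (65, 120, 92), (69, 128, 97), (55, 
[... 1384 characters left out ...]
 37), (85, 60, 37), (177, 120, 69), (158, 106, 62), (168, 112, 65), (139, 99, 66), (137, 99, 66), (138, 99, 65), (139, 100, 64), (137, 99, 65), (143, 103, 67)]
275 [(162, 117, 76), (164, 119, 78), (168, 121, 80), (164, 119, 78), (144, 103, 68), (141, 101, 68), (93, 66, 44), (114, 78, 47), (172, 115, 66), (160, 108, 62), (166, 112, 66), (139, 100, 67), (138, 99, 66), (137, 99, 65), (139, 99, 65), (136, 99, 65), (146, 106, 68)]
283 [(159, 115, 74), (165, 119, 78), (168, 121, 80), (165, 119, 78), (154, 110, 73), (157, 112, 73), (114, 82, 53), (145, 104, 69), (145, 105, 69), (145, 103, 69), (135, 98, 63), (138, 99, 66), (138, 99, 66), (138, 99, 67), (140, 100, 66), (137, 98, 64), (146, 107, 70)]
```

Run:
```python
from h import *
d=pickle.load(open("c7.pkl","rb")); W=d["wrist"]
import cv2
im=W["img"].astype(int); m=((im.max(2)-im.min(2)<14)&(im.max(2)>140)).astype(np.uint8)
n,l,st,ce=cv2.connectedComponentsWithStats(m)
for i in range(1,n):
    if st[i,4]>60: print(st[i],ce[i].round(1))
i=l[247,274]; 
for z in (161,163,165,167): print(z,ray(W,ce[i],z).round(1))
# cap in scene / side
for n_,X in(("scene",(574,-302,163)),("side",(574,-302,163))):
    c=d[n_]; im=c["img"].astype(int); m=((im.max(2)-im.min(2)<16)&(im.max(2)>130)).astype(np.uint8)
    k,l,st,ce2=cv2.connectedComponentsWithStats(m); e=proj(c,X)
    print(n_,e.round(1),[(st[j].tolist(),ce2[j].round(1)) for j in range(1,k) if np.linalg.norm(ce2[j]-e)<12])
```

```text
[ 509    0   51   58 2564] [536.5  25.6]
[195  55  15  59 686] [202.3  83.8]
[ 172  174   88   51 2323] [209.8 204.6]
[258 232  34  32 863] [274.5 247.6]
161 [ 573.7 -304.5  161. ]
163 [ 573.6 -303.6  163. ]
165 [ 573.5 -302.7  165. ]
167 [ 573.4 -301.8  167. ]
scene [215.2 119.8] [([212, 117, 6, 4, 23], array([214.6, 118.6]))]
side [333.6 252.2] [([330, 248, 10, 6, 51], array([334.5, 250.3]))]
```

Call:
send_rows(targets=[0,0,0,-0.035,-0.015,0.3,1,0,0,0,0,0,0.5,1,0,0,0,0,0,0.4,1,0,0,0,0,0,0.12,1,0,0,0,0,0,0,1])

```text
time_s: 16.42
eef_pos: [574.6, -303.5, 120.2]
ee_rot: [0.0, 0.668, 0.744, 0.0]
force: [-0.0, 1.1, 0.4]
grip_width: 1.003
grip_force: 0.0
```

Call:
send_rows(targets=[0,0,0,0,0,0,-0.6,0,0,0,0,0,0,-0.6,0,0,0,0,0,0,-0.6,0,0,0,0,0,0,-0.6,0,0,0,0,0,0,-0.6], newtons=40)

```text
time_s: 17.05
eef_pos: [574.5, -303.8, 120.1]
ee_rot: [0.0, 0.668, 0.744, -0.0]
force: [-1.3, 0.1, 3.6]
grip_width: 0.289
grip_force: 39.1
```

Call:
send_rows(targets=[0,0,0,0,0,0,-0.6,0,0,0,0,0,0,-0.6])

```text
time_s: 17.3
eef_pos: [574.5, -303.8, 120.1]
ee_rot: [0.0, 0.668, 0.744, -0.0]
force: [-1.8, 0.5, 4.7]
grip_width: 0.298
grip_force: 39.1
```

Run:
```python
import numpy as np
q=3.2+0.35*np.arange(21); x=np.round(55/60*np.sin(q),2); y=np.round(-55/60*np.cos(q),2)
for i in range(20): print(round(q[i+1],2),round(x[i+1]-x[i],2),round(y[i+1]-y[i],2), "cum",x[i+1],y[i+1])
```

```text
3.55 -0.31 -0.08 cum -0.36 0.84
3.9 -0.27 -0.17 cum -0.63 0.67
4.25 -0.19 -0.26 cum -0.82 0.41
4.6 -0.09 -0.31 cum -0.91 0.1
4.95 0.02 -0.32 cum -0.89 -0.22
5.3 0.13 -0.29 cum -0.76 -0.51
5.65 0.22 -0.23 cum -0.54 -0.74
6.0 0.28 -0.14 cum -0.26 -0.88
6.35 0.32 -0.03 cum 0.06 -0.91
6.7 0.31 0.07 cum 0.37 -0.84
7.05 0.27 0.18 cum 0.64 -0.66
7.4 0.18 0.26 cum 0.82 -0.4
7.75 0.09 0.3 cum 0.91 -0.1
8.1 -0.02 0.32 cum 0.89 0.22
8.45 -0.13 0.29 cum 0.76 0.51
8.8 -0.22 0.23 cum 0.54 0.74
9.15 -0.29 0.14 cum 0.25 0.88
9.5 -0.32 0.03 cum -0.07 0.91
9.85 -0.31 -0.07 cum -0.38 0.84
10.2 -0.26 -0.19 cum -0.64 0.65
```

Call:
send_rows(targets=[0,0,0,-0.31,-0.08,0,-0.6,0,0,0,-0.27,-0.17,0,-0.6,0,0,0,-0.19,-0.26,0,-0.6,0,0,0,-0.09,-0.31,0,-0.6,0,0,0,0,0,0,-0.6])

```text
time_s: 17.92
eef_pos: [529.7, -361.0, 120.1]
ee_rot: [-0.001, 0.668, 0.744, -0.0]
force: [-2.9, 2.4, 6.6]
grip_width: 0.296
grip_force: 40.0
```

Call:
send_rows(targets=[0,0,0,0.02,-0.32,0,-0.6,0,0,0,0.13,-0.29,0,-0.6,0,0,0,0.22,-0.23,0,-0.6,0,0,0,0.28,-0.14,0,-0.6,0,0,0,0.32,-0.03,0,-0.6])

```text
time_s: 18.55
eef_pos: [464.4, -310.0, 120.1]
ee_rot: [0.002, 0.668, 0.744, -0.0]
force: [10.0, -2.9, 0.3]
grip_width: 0.292
grip_force: 40.1
```

Call:
send_rows(targets=[0,0,0,0.31,0.07,0,-0.6,0,0,0,0.27,0.18,0,-0.6,0,0,0,0.18,0.26,0,-0.6,0,0,0,0,0,0,-0.6])

```text
time_s: 19.05
eef_pos: [491.3, -259.7, 120.0]
ee_rot: [0.001, 0.667, 0.745, 0.0]
force: [2.2, 1.2, 7.2]
grip_width: 0.292
grip_force: 40.8
```

Call:
send_rows(targets=[0,0,0,0.09,0.3,0,-0.6,0,0,0,-0.02,0.32,0,-0.6,0,0,0,-0.13,0.29,0,-0.6,0,0,0,-0.22,0.23,0,-0.6,0,0,0,-0.29,0.14,0,-0.6])

```text
time_s: 19.68
eef_pos: [570.4, -285.6, 120.0]
ee_rot: [-0.001, 0.667, 0.745, 0.0]
force: [-8.0, 1.0, 10.1]
grip_width: 0.295
grip_force: 41.4
```

Call:
send_rows(targets=[0,0,0,-0.32,0.03,0,-0.6,0,0,0,0,0,0,-0.6,0,0,0,0,0,0,-0.6])

```text
time_s: 20.05
eef_pos: [574.5, -305.5, 120.1]
ee_rot: [0.001, 0.668, 0.744, 0.0]
force: [2.5, -2.4, 6.1]
grip_width: 0.292
grip_force: 41.1
```

Run:
```python
from h import *
from rig import monitor, eyes
import cv2
s=monitor.sense(); print(s["time_s"],s["eef_pos"],s["force"])
d={n:eyes.capture(n) for n in ["scene","side"]}; pickle.dump(d,open("c8.pkl","wb"))
o=pickle.load(open("c6.pkl","rb")); p=np.load("clamp.npy")
for tag,dd in (("before",o),("now",d)):
  for n in ("scene","side"):
    h=cv2.cvtColor(dd[n]["img"],cv2.COLOR_RGB2HSV); u,v=proj(dd[n],P(p,(0,60,60))).astype(int)
    for nm,lo,hi in (("orange",(6,200,120),(19,255,255)),("yellow",(22,180,120),(33,255,255)),("pale",(8,60,100),(20,140,255))):
        m=cv2.inRange(h,lo,hi); k=np.zeros_like(m); k[v-25:v+26,u-25:u+26]=1; ys,xs=np.nonzero(m*k)
        print(tag,n,nm,len(xs),(xs.mean().round(1),ys.mean().round(1),xs.min(),xs.max(),ys.min(),ys.max()) if len(xs) else '')
```

```text
20.05 [ 574.48101658 -305.53731974  120.09394709] [ 2.49522179 -2.35897883  6.14685305]
before scene orange 157 (np.float64(271.0), np.float64(170.4), np.int64(265), np.int64(278), np.int64(161), np.int64(182))
before scene yellow 45 (np.float64(268.6), np.float64(162.9), np.int64(264), np.int64(273), np.int64(160), np.int64(166))
before scene pale 344 (np.float64(276.7), np.float64(176.0), np.int64(249), np.int64(299), np.int64(148), np.int64(198))
before side orange 3 (np.float64(263.3), np.float64(276.7), np.int64(262), np.int64(264), np.int64(274), np.int64(281))
before side yellow 0 
before side pale 957 (np.float64(269.4), np.float64(255.9), np.int64(241), np.int64(291), np.int64(238), np.int64(288))
now scene orange 122 (np.float64(274.0), np.float64(171.5), np.int64(269), np.int64(281), np.int64(164), np.int64(182))
now scene yellow 20 (np.float64(272.5), np.float64(165.5), np.int64(269), np.int64(276), np.int64(163), np.int64(168))
now scene pale 343 (np.float64(274.8), np.float64(178.1), np.int64(249), np.int64(299), np.int64(148), np.int64(198))
now side orange 7 (np.float64(261.3), np.float64(267.9), np.int64(259), np.int64(264), np.int64(257), np.int64(278))
now side yellow 0 
now side pale 820 (np.float64(267.5), np.float64(255.5), np.int64(241), np.int64(291), np.int64(238), np.int64(288))
```

Call:
send_rows(targets=[0,0,0,-0.16,-0.02,0,-0.6,0,0,0,-0.15,-0.05,0,-0.6,0,0,0,0,0,0,-0.6,0,0,0,0,0,0,-0.6])

```text
time_s: 20.65
eef_pos: [571.7, -324.4, 120.1]
ee_rot: [0.0, 0.668, 0.744, -0.0]
force: [-1.1, -2.1, 6.8]
grip_width: 0.293
grip_force: 41.1
```

Call:
send_rows(targets=[0,0,0,0,0,0,0.9,0,0,0,0,0,0,0.9,0,0,0,0,0,0,0.9,0,0,0,0,0,0,0.9,0,0,0,0,0,0,0.9])

```text
time_s: 21.28
eef_pos: [571.8, -323.9, 119.6]
ee_rot: [-0.0, 0.668, 0.744, -0.0]
force: [0.1, 0.7, -0.4]
grip_width: 0.948
grip_force: 0.0
```

Call:
send_rows(targets=[0,0,0,0,0,-0.3,0.9,0,0,0,0,0,-0.6,0.9,0,0,0,0,0,-0.8,0.9,0,0,0,0,0,-0.3,0.9,0,0,0,0,0,0,0.9])

```text
time_s: 21.9
eef_pos: [572.2, -324.2, 242.2]
ee_rot: [0.002, 0.668, 0.744, 0.0]
force: [1.2, -0.6, -1.2]
grip_width: 0.952
grip_force: 0.0
```

Run:
```python
from h import *
from rig import monitor, eyes
import cv2
s=monitor.sense(); print(s["time_s"],s["eef_pos"],s["force"])
d={n:eyes.capture(n) for n in ["wrist","scene","side"]}; pickle.dump(d,open("c9.pkl","wb"))
o=pickle.load(open("c6.pkl","rb")); p=np.load("clamp.npy")
for tag,dd in (("before",o),("now",d)):
    for n in("scene","side"):
      h=cv2.cvtColor(dd[n]["img"],cv2.COLOR_RGB2HSV)
      m=cv2.inRange(h,(22,170,100),(33,255,255)); k=np.zeros_like(m); u,v=proj(dd[n],P(p,(0,55,75))).astype(int); k[v-12:v+13,u-14:u+15]=1; m=m*k
      print(tag,n,(m>0).sum(), (u,v)); 
      # predicted yellow area: strip 24 wide? lengths per mm
      A=[proj(dd[n],P(p,(0,y,75))) for y in (50,60)]; print("px/mm along y",(A[1]-A[0])/10)
W=d["wrist"]; im=W["img"].astype(int); m=((im.max(2)-im.min(2)<14)&(im.max(2)>140)).astype(np.uint8)
nn,l,st,ce=cv2.connectedComponentsWithStats(m)
for i in range(1,nn):
    if 400<st[i,4]<1500: X=ray(W,ce[i],164); c=np.array([519.4,-306.9]); print(st[i],X.round(1),"q-2pi-pi=",p[2]-np.arctan2(X[1]-c[1],X[0]-c[0]))
```

```text
21.9 [ 572.22370643 -324.19861289  242.20438988] [ 1.22041375 -0.59628592 -1.16423783]
before scene 48 (np.int64(273), np.int64(168))
px/mm along y [0.26416376 0.21668663]
before side 3 (np.int64(267), np.int64(258))
px/mm along y [-0.23771872 -0.23818935]
now scene 27 (np.int64(273), np.int64(168))
px/mm along y [0.26416376 0.21668663]
now side 2 (np.int64(267), np.int64(258))
px/mm along y [-0.23771872 -0.23818935]
[209  28  13  55 550] [ 528.1 -233.8  164. ] q-2pi-pi= -1.3444007301704604
[261 201  28  27 594] [ 570.8 -323.5  164. ] q-2pi-pi= 0.4214781653349709
```

The crank reads about 9.85 rad, which puts the pad 5.1 mm in. The yellow guide has 56% of its visible area left, which agrees. Handing in.

```bash
python3 -c "
from rig import job
print(job.finish_job())"
```

```text
the job is handed in; nothing more can be done
None
```

The pale fish is clamped against the fixed jaw with the pad about 5 mm (of 12) in by my estimate, the gripper is clear, and the job was handed in at about 22 s; no verdict came back.

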